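# Unplug the blow nozzle from the bench air outlet and park it

## Robot

A 6-joint arm with a two-finger parallel gripper is mounted at the origin on the work surface. World frame = base frame: x ahead of the robot, y to its left, z up, the work surface at z = 0. Lengths are in m, angles in rad, forces in N, time in s.
With the tool pointing down it reaches from about 0.25 to 0.725 m from the base axis. Payload 4 kg.
Tool frame: the origin (TCP) lies at the very end of the fingers, on their centre line; the grasp point (between the pads) lies hold_point_z behind it (hold_point_z is the distance from the TCP to the grasp point, in m); x points along the fingers, z is the direction in which the jaws open and shut, and the axes are right-handed (so a half turn about x gives the same grasp; the last joint's range is limited). The gripper opens to 85 mm and grips with 20 to 120 N. Pads are 22 mm wide; open, the fingers measure 114 mm over their backs; the gripper's body (76 mm by 85 mm) begins 54 mm behind the grasp point. The pads swing forward as they close: fully open they stand 13 mm farther back than shut.
Start: joints at [1.137, 0.241, 0.005, 1.335, 0, 1.571], TCP at [0.21, 0.454, 0.231] pointing down, gripper open.
Joint ranges: [-2.72, 2.72], [-1.05, 1.87], [-1.09, 1.28], [-1.99, 2.15], [-1.42, 1.44], [-3.14, 3.14]. Speed limits (rad/s): [2.79, 2.79, 3.14, 3.14, 3.14, 3.14].

## Interface

Orientations are given as [roll, pitch, yaw] about the fixed x, y, z axes, in that order (R = Rz(yaw) Ry(pitch) Rx(roll)).
In Python, from bench import get_state, camera, finish_job, boxes_of, pinpoint, hold_point_z gives the robot as it stands.
- The arm moves only by the tool servo_tool, never from a script. Its argument "deltas" is a list of rows, each a list of 3 entries, a list of its own where there are three numbers: the shift along the tool's x, y, z in mm, then the turn, a rotation vector about the tool's x, y, z in degrees, then the opening in per cent of the stroke, from 0 (shut) to 100 (fully open). In form: [[[x, y, z], [ax, ay, az], jaw], ...]. A call has 1 to 8 rows; each row shifts and turns the commanded pose from where the row before left it, along the tool's axes as they then stand; what a row does not reach is not made up. A row lasts 1/12 s, in which the tool goes at most 41.7 mm and 7.16 degrees, less where a joint would pass 70% of its speed; a pose out of reach is approached as far as the arm can. A call is refused whole if a number of a shift passes 41.7 or a number of a turn 7.16, either way. A call with a gripper value outside its range is refused whole. The fingers move at their own pace and stop on an object; "grip_force" is the grip in N (left out, the last holds). Time passes only in rows, so rows that do not move let the fingers close. It gives the time, the measured TCP pose, the force and the opening at its end, in the units of the state.
- get_state(): the state, without advancing time (a new reading comes with each control period).
- camera(name): name is "side" or "top"; returns a dict with "color" (420x560x3 uint8, red, green, blue), "vfov" (degrees; the focal length in pixels is half the picture's height over the tangent of half this angle, whatever the lens; pixels are square), "cx", "cy" (the principal point, pixels), "R" (3x3) and "t" (3): a world point X has camera coordinates R X + t. Camera axes: x right, y down, z forward; pixel columns grow to the right and rows downward; lengths in m; the calibration is good to about 2 mm. A picture is of the moment at which its call begins. There is no depth.
- finish_job(): hands the job in, once; it reports no verdict.
Trained networks look in a picture, given as the dict that the camera call returned (one of the last four; its "shot" number tells which), for a name from the list of things; names that differ only in an ending like _2 or _b are one class to them, and where a whole thing is asked for, a point or a joint stands for the part that bears it (a point fixed in the world has none). Each returns a list of dicts, best first, with "score" (0 to 1); they miss things now and then, are a little off and sometimes report something else, mostly with a low value. They report only what shows in the picture. A call takes as long as a camera call. They do not tell look-alikes from the thing itself.
- boxes_of(query, picture): "at" ([x, y, z] in m, in the coordinates of the camera as it stood for that picture, good to about 4 mm: the middle of the surface that is visible of it).
- pinpoint(query, picture): "at" ([x, y, z] in m, in the coordinates of the camera as it stood for that picture, good to about 4 mm: a listed point, or the origin of a listed thing).
The state is a dict: "time_s": time; "joint_pos": joint angles; "qvel": joint speeds; "joint_torque": joint torques, N m; "ee_pos": TCP position; "ee_rot": TCP orientation; "ft_force": force on the tool from outside, world axes, zero at the start; "ft_torque": the same for the moment, N m; "finger_gap": finger opening in m.
Only numpy, scipy, OpenCV 4.12 (cv2) and the standard library are available. Lean on these libraries where they do the work, as an engineer would, in place of code of your own. Each camera call takes 0.05 s, during which the arm holds its last target.

## Task

Unplug the blow nozzle from the air outlet: push the outlet's sprung sleeve down gently, not hard against its stop, hold it down until the nozzle has popped up, then let go so that the sleeve springs fully back up while the nozzle still stands free in the socket. Now take the nozzle, draw it straight out (never yank it while it is latched), and stand it upright and fully home in the empty hole of the wooden rack without forcing it. Let go, and leave the spare nozzles and the pot, tape, oil bottle and screwdriver where they are.

Things in the scene. Friction and masses are not known exactly. Their poses are not given: they have to be found in the camera images.
- outlet: fixed upright quick coupling on a dark plate 100 x 90 x 8 mm; origin at the centre of the plate's underside, on the coupling's axis, z up. Socket tube 26 mm in diameter; round it the sleeve: a flange 54 mm in diameter, 6 mm thick, its flat top a ring 28 to 54 mm in diameter to press on at both sides of the nozzle, over a 33 mm skirt. Pipe stub along +x, top 26 mm high. 80 mm around is free
- sleeve (a joint): travel of the sleeve in m from where it rests: 0 = forward (up, latched), 0.010 = fully retracted (down, on a hard stop). Spring: about 3.5 N at the start, 10 N at the stop; springs back when let go. The catches let go at 0.0065 to 0.009. Its resting height is set by a screw and differs each time: top face 55 to 70 mm above the bench, found by touch. Pressing with over 25 N harms it
- nozzle: loose brass blow nozzle, 84 mm long, 80 to 140 g, standing nose up in the outlet; origin at the centre of its lower end (12 mm above the bench when latched), z along its axis to the nose. Plug end: stem 10.4 mm in diameter to 20 mm, taper to a ridge 18.4 mm in diameter at 24 to 27 mm (flat on top), groove 10.4 mm to 36 mm, guide 18.4 mm to 45 mm
- nozzle_collar (a point): on the nozzle's axis, at the underside of its collar (45 mm above its lower end), the face that comes to rest on the rack; axes as nozzle. Collar 24 mm in diameter, 3 mm thick; above it the fluted round grip 20 mm in diameter and 30 mm long, then a blunt nose 6 mm long. Popped up, the collar's underside is about 70 mm above the bench
- rack: fixed plywood block 70 x 210 x 60 mm (x, y, z), origin at the centre of its underside, long side along its y. Three through holes 20 mm in diameter, slightly chamfered, in a row along y at -70, 0 and +70 mm; the one at +70 mm is empty, the others hold spares
- free_hole (a point): centre of the mouth of the rack's empty hole, in the rack's top face, 60 mm above the bench; axes as rack
- spare_fan: bystander: loose spare nozzle with a flat fan head, standing in the rack's middle hole, 101 mm above the bench; origin at its lower end, on the bench
- spare_ball: bystander: loose spare nozzle with a thin neck and a ball end, standing in the rack's end hole at -70 mm, 116 mm above the bench; origin at its lower end, on the bench
- pot: bystander: small glass jar, 38 mm in diameter, 50 mm high, loose on the bench between outlet and rack; origin under its centre
- driver: bystander: screwdriver 170 mm long, loose on the bench in front of the robot; origin under its middle
- tape: bystander: roll of tape 84 mm in diameter, 22 mm high, loose; origin under its centre
- oil: bystander: white plastic bottle 44 mm in diameter, 120 mm high, loose; origin under its centre
- outlet_mouth (a point): centre of the socket tube's mouth, 56 mm above the bench. Two catches in the tube hold the nozzle by its ridge while the sleeve is up; a damped spring (about 7 N) under it pushes it up. Freed, it rises 13 mm in about 0.6 s (keep the sleeve down till then) and stays up, loose in the socket, when the sleeve is let go; another 32 mm and it is out. Pulling or jamming it with over 45 N does harm
Not all that is in view belongs to the job. Leave any green or turquoise look-alike of the nozzle alone. Several things have the shape of the rack; the one meant has the colours described above.

How it is judged:
On the way, in this order (a step that is already met when the one before it is completed fails the run):
1. the nozzle has popped up past the catches (10 mm) and still stands in the socket, the sleeve not yet let go (z of nozzle in the frame of outlet above 0.022 m and horizontal distance between nozzle and outlet below 0.008 m).
2. the sleeve has sprung forward (within 1.5 mm) with the nozzle standing popped up in the socket, not held by the fingers (value of joint sleeve below 0.0015 m and z of nozzle in the frame of outlet between 0.022 and 0.035 m and contact force between the fingers and nozzle below 0.2 N), for 0.1 s.
3. the nozzle is drawn clear out of the socket and the sleeve has sprung forward (within 1.5 mm) (z of nozzle in the frame of outlet above 0.06 m and value of joint sleeve below 0.0015 m), for 0.1 s.
At the end, for the whole second after the job is handed in: Sleeve fully forward (1.5 mm); nozzle at rest, upright (4.5 degrees) in the rack's empty hole, collar on the rack's top (3 mm), within 4 mm of the hole's centre; spares (10 mm), pot, tape, oil bottle (25 mm) and screwdriver (30 mm) where they were (value of joint sleeve below 0.0015 m and horizontal distance between nozzle_collar and free_hole below 0.004 m and z of nozzle_collar in the frame of free_hole between -0.003 and 0.003 m and angle between nozzle's own z axis and vertical below 0.08 rad and linear speed of nozzle below 0.02 m/s and distance of each of spare_fan, spare_ball from where it was at the start of the episode below 0.01 m and distance of each of pot, tape, oil from where it was at the start of the episode below 0.025 m and distance of driver from where it was at the start of the episode below 0.03 m); the robot touches nothing.
It fails at once if the robot presses the outlet or its sleeve harder than 25 N (contact force between any of the arm, the fingers and outlet above 25 N).
It fails at once if the nozzle is yanked or jammed in the outlet with more than 45 N (contact force between nozzle and outlet above 45 N).
It fails at once if the nozzle is forced into or against the rack with more than 35 N (contact force between nozzle and rack above 35 N).
It also fails if it takes over 64 s, if anything falls off the work surface, if the arm or the gripper's body presses on something with over 40 N, if the wrist force passes 120 N, or if a joint passes its speed limit or range.

## Working session

There is one attempt and no reset: what is moved stays moved. The work goes in short steps, Python scripts to look and compute and a tool call to move; the robot and the scene stay as the last step left them, time stands still between calls to the robot, and variables do not carry over. Pictures are saved under pics/ and viewed, and the job is handed in when it is done.

Besides the shell and the picture viewer there is one more tool, called after ">>>" as name([rows], argument=value, ...), one row to a line, values as JSON. servo_tool: Moves the arm, as the interface text tells. Its arguments: {"type":"object","properties":{"deltas":{"type":"array","items":{"type":"array"}},"grip_force":{"type":"number"}},"required":["deltas"]}

```bash
mkdir -p pics; ls
python3 - <<'E'
from bench import *
import bench, cv2
print(hold_point_z, get_state())
for n in ("side","top"):
    c=camera(n); cv2.imwrite(f"pics/{n}0.png",c["color"][:,:,::-1]); print(n,c["vfov"],c["cx"],c["cy"],c["R"],c["t"],c["shot"])
    import numpy as np
    R=np.array(c["R"]);t=np.array(c["t"])
    for q in ["outlet","nozzle","nozzle_collar","rack","free_hole","outlet_mouth","spare_fan","spare_ball","pot","driver","tape","oil"]:
        print(q,[(np.round(R.T@(np.array(d["at"])-t),4).tolist(),round(d["score"],2)) for d in pinpoint(q,c)[:4]])
E
```

```text
pics
0.0187 {'time_s': 0.0, 'joint_pos': array([ 1.13701338e+00,  2.41410973e-01,  3.68671928e-03,  1.33518982e+00,
       -1.13002296e-05,  1.57079282e+00]), 'qvel': array([-1.27081342e-03, -4.28565584e-05, -7.26885055e-04, -2.06044877e-04,
       -1.40253008e-03,  2.68751198e-04]), 'joint_torque': array([ 1.52581786e-03, -3.72315001e+01,  2.52409530e+01,  1.69398228e-02,
        1.17325976e-04, -3.90627136e-06]), 'ee_pos': array([0.20988451, 0.45310292, 0.23039965]), 'ee_rot': array([-3.13626025,  1.56867855, -1.99924335]), 'ft_force': array([-0.56529177, -1.15852006, -0.07949392]), 'ft_torque': array([ 0.01438305, -0.00360702, -0.00512356]), 'finger_gap': 0.08550517909326284}
side 53.30737055717535 276.9797901653568 202.82700167041563 [[ 0.80951729 -0.5867411  -0.02041185]
 [-0.37745523 -0.49350983 -0.78356595]
 [ 0.4496769   0.64201474 -0.62097323]] [-0.40906884  0.24787937  0.67510365] 1
outlet [([0.4893, -0.2368, 0.0011], 0.95)]
nozzle [([0.5338, -0.3406, -0.0057], 0.86), ([0.4011, -0.026, 0.0047], 0.58), ([0.3747, -0.264, -0.0037], 0.56), ([0.4925, -0.2331, 0.0569], 0.5)]
nozz
[... 1028 characters left out ...]
), ([0.4921, -0.2372, 0.0567], 0.62), ([0.5314, -0.3467, 0.0455], 0.59), ([0.377, -0.2571, 0.0471], 0.52)]
rack [([0.5097, 0.2583, -0.0019], 0.97), ([0.3026, 0.2351, 0.0003], 0.86)]
free_hole [([0.4861, 0.3255, 0.0593], 0.95), ([0.2975, 0.3019, 0.0602], 0.84)]
outlet_mouth [([0.4911, -0.2318, 0.0559], 0.67)]
spare_fan [([0.5102, 0.2586, -0.0016], 0.62), ([0.7102, 0.0539, 0.0029], 0.6)]
spare_ball [([0.5353, 0.1913, 0.0031], 0.54), ([0.5098, 0.2604, -0.0009], 0.37), ([0.5098, 0.2586, -0.0017], 0.31)]
pot [([0.5791, -0.0084, 0.0042], 0.57)]
driver [([0.4071, -0.0161, 0.0023], 0.81)]
tape [([0.7092, 0.0539, 0.0006], 0.96)]
oil [([0.7205, -0.0866, 0.0005], 0.64), ([0.4914, -0.23, 0.0562], 0.16)]
```

View pics/side0.png

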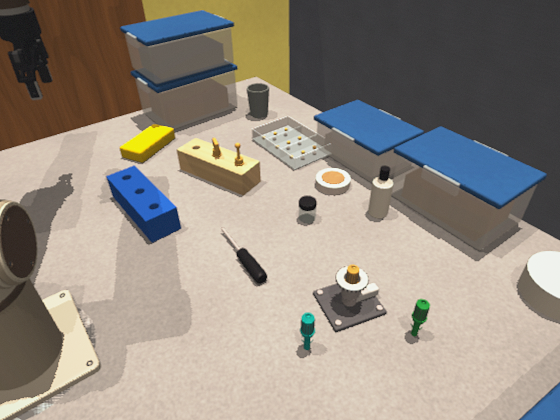

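View pics/top0.png

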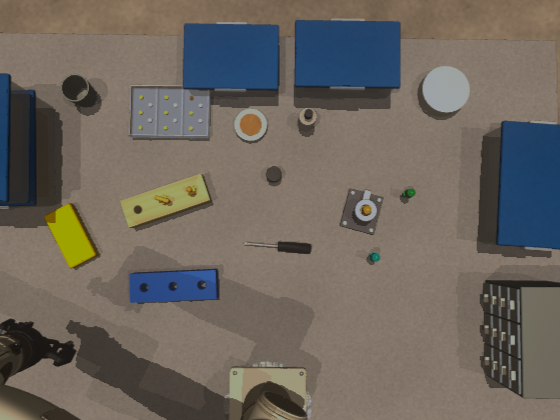

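```bash
cat > h.py <<'E'
import numpy as np, cv2
from scipy.spatial.transform import Rotation as Ro
from bench import *
def proj(c,X):
    R=np.array(c["R"]);t=np.array(c["t"]);p=np.atleast_2d(X)@R.T+t
    f=c["color"].shape[0]/2/np.tan(np.radians(c["vfov"])/2)
    return p[:,:2]/p[:,2:]*f+[c["cx"],c["cy"]]
def circ(x,y,z,d,n=72):
    a=np.linspace(0,2*np.pi,n);return np.c_[x+d/2*np.cos(a),y+d/2*np.sin(a),z+0*a]
def crop(c,name,cx,cy,w,h,s,curves=()):
    im=c["color"][:,:,::-1]; x0=int(cx-w/2);y0=int(cy-h/2)
    x0=max(x0,0);y0=max(y0,0)
    o=cv2.resize(im[y0:y0+h,x0:x0+w],None,fx=s,fy=s,interpolation=cv2.INTER_CUBIC)
    for P,col in curves:
        q=((proj(c,P)-[x0,y0]+.5)*s-.5)
        cv2.polylines(o,[np.round(q*8).astype(int).reshape(-1,1,2)],False,col,1,cv2.LINE_AA,3)
    cv2.imwrite("pics/"+name,o)
def tool(s=None):
    s=s or get_state(); return s["ee_pos"],Ro.from_euler("xyz",s["ee_rot"])
E
cat > a.py <<'E'
from h import *
import sys
ox,oy=0.492,-0.2345; hx,hy=0.4855,0.3245
R_,G_,B_=(0,0,255),(0,255,0),(255,0,0)
zs=0.060
for n in ("side","top"):
    c=camera(n)
    p=proj(c,[[ox,oy,.06]])[0]; q=proj(c,[[hx,hy,.06]])[0]; print(n,p,q)
    cs=[(circ(ox,oy,zs,.054),R_),(circ(ox,oy,.057,.024),G_),(circ(ox,oy,.090,.020),B_)]
    crop(c,n+"_o.png",p[0],p[1],80,80,7,[]);crop(c,n+"_o2.png",p[0],p[1],80,80,7,cs)
    crop(c,n+"_h2.png",q[0]+30,q[1],120,90,6,[(circ(hx,hy,.06,.020),R_)])
a=[cv2.imread(f"pics/{n}_{k}.png") for n in("side","top") for k in("o","o2")]
cv2.imwrite("pics/o.png",cv2.resize(np.vstack([np.hstack(a[:2]),np.hstack(a[2:])]),(600,600)))
a=[cv2.imread(f"pics/{n}_h2.png") for n in("side","top")]
cv2.imwrite("pics/hh.png",cv2.resize(np.vstack(a),(600,600*180//120)) [:900])
p,r=tool();print(p,r.as_matrix().round(3))
E
python3 a.py
```

```text
side [351.13311897 280.11331184] [195.35882737 146.80705552]
top [365.00060831 209.7846802 ] [137.67047004 209.49096983]
[0.2101555  0.45369251 0.23129429] [[-0.    -0.907  0.42 ]
 [-0.     0.42   0.907]
 [-1.     0.    -0.   ]]
```

View pics/o.png

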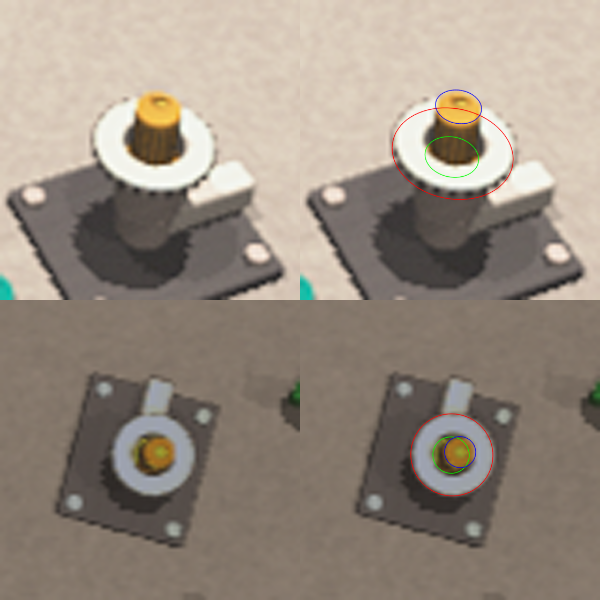

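View pics/side_h2.png

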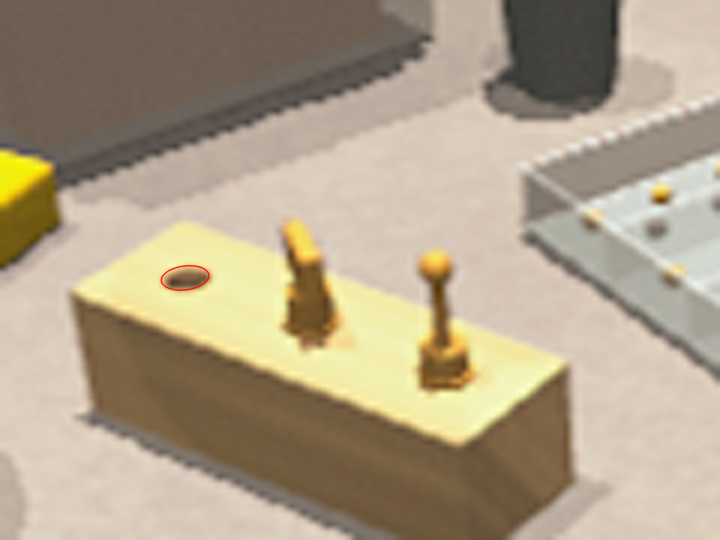

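View pics/top_h2.png

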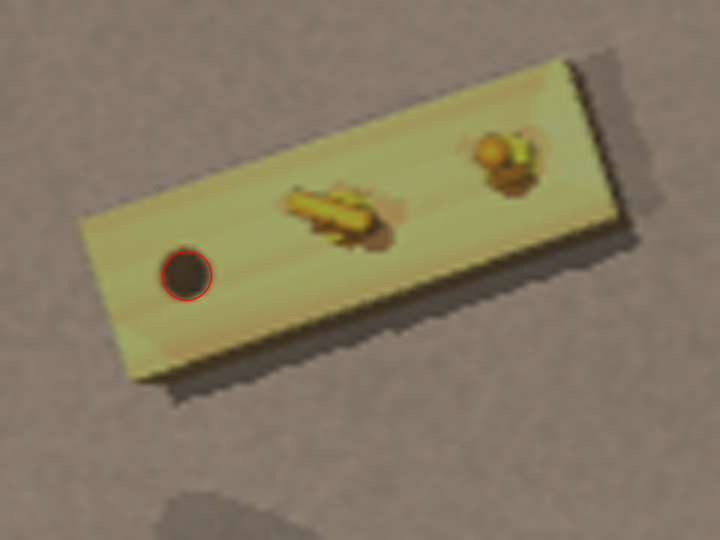

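```bash
cat > b.py <<'E'
from h import *
from scipy.optimize import least_squares
from scipy.ndimage import map_coordinates, gaussian_filter
C={n:camera(n) for n in("side","top")}
def cost(x,y,z,d=.054,dd=.006):
    s=0
    for n in C:
        g=C[n]["color"].astype(float).min(2)   # min channel: white high
        ci=proj(C[n],circ(x,y,z,d-dd));co=proj(C[n],circ(x,y,z,d+dd))
        v=map_coordinates(g,[ci[:,1],ci[:,0]],order=1)-map_coordinates(g,[co[:,1],co[:,0]],order=1)
        s+=np.clip(v,-20,60).mean()
    return s
best=max(((cost(x,y,z),x,y,z) for x in np.arange(.485,.4995,.001) for y in np.arange(-.242,-.227,.001) for z in np.arange(.050,.075,.0015)))
print(best)
def hole(x,y,z=.06,d=.02,dd=.006):
    s=0
    for n in C:
        g=C[n]["color"].astype(float).min(2)
        ci=proj(C[n],circ(x,y,z,d-dd));co=proj(C[n],circ(x,y,z,d+dd))
        v=map_coordinates(g,[co[:,1],co[:,0]],order=1)-map_coordinates(g,[ci[:,1],ci[:,0]],order=1)
        s+=np.clip(v,-20,60).mean()
    return s
for z in (.056,.058,.06,.062,.064):print(z,max((hole(x,y,z),x,y) for x in np.arange(.478,.495,.0005) for y in np.arange(.317,.333,.0005)))
_,x,y,z=best
for n in C:
    p=proj(C[n],[[x,y,z]])[0]
    crop(C[n],n+"_f.png",p[0],p[1],60,60,7,[(circ(x,y,z,.054),(0,0,255)),(circ(x,y,.096,.012),(255,0,0))])
cv2.imwrite("pics/f.png",np.hstack([cv2.imread(f"pics/{n}_f.png") for n in C])[:, :])
E
python3 b.py
```

```text
(np.float64(96.3171583625207), np.float64(0.491), np.float64(-0.235), np.float64(0.06650000000000002))
0.056 (np.float64(109.94957389255232), np.float64(0.487), np.float64(0.3275))
0.058 (np.float64(113.59480574803496), np.float64(0.4865), np.float64(0.326))
0.06 (np.float64(110.39271862867434), np.float64(0.486), np.float64(0.3245))
0.062 (np.float64(100.20816807569102), np.float64(0.4855), np.float64(0.323))
0.064 (np.float64(80.2266585967258), np.float64(0.485), np.float64(0.321))
```

View pics/f.png

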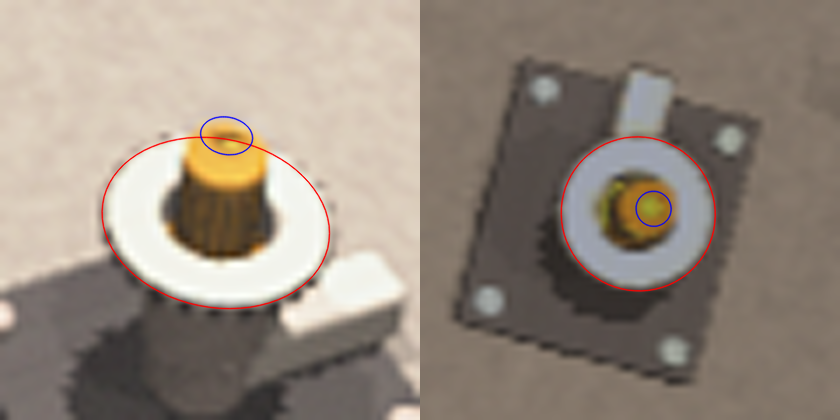

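```bash
cat > plan.py <<'E'
from h import *
import sys
# goal x y z yawjaw(deg) nrows
def plan(goal,jaw,n,start=None):
    p,r=tool() if start is None else start
    M=r.as_matrix(); a0=np.degrees(np.arctan2(M[1,2],M[0,2])); da=(jaw-a0+180)%360-180
    if da>90 or da<-100: print("warn da",da)
    d=(np.array(goal)-p)/n; turn=-da/n
    print("at",p.round(4),"jaw",round(a0,2),"tilt",M[:,0].round(4))
    R=r
    for i in range(n):
        v=R.as_matrix().T@d*1000
        print([[round(float(k),1) for k in v],[round(float(turn),2),0,0]]); R=R*Ro.from_rotvec([np.radians(turn),0,0])
if __name__=="__main__":
    a=list(map(float,sys.argv[1:])); plan(a[:3],a[3],int(a[4]))
E
python3 plan.py .491 -.2345 .18 -25.5 24
```

```text
at [0.2102 0.4537 0.2313] jaw 65.15 tilt [-0. -0. -1.]
[[2.1, -22.7, -21.1], [3.78, 0, 0]]
[[2.1, -24.0, -19.6], [3.78, 0, 0]]
[[2.1, -25.2, -17.9], [3.78, 0, 0]]
[[2.1, -26.4, -16.2], [3.78, 0, 0]]
[[2.1, -27.4, -14.5], [3.78, 0, 0]]
[[2.1, -28.3, -12.6], [3.78, 0, 0]]
[[2.1, -29.0, -10.7], [3.78, 0, 0]]
[[2.1, -29.7, -8.8], [3.78, 0, 0]]
[[2.1, -30.2, -6.8], [3.78, 0, 0]]
[[2.1, -30.6, -4.8], [3.78, 0, 0]]
[[2.1, -30.8, -2.8], [3.78, 0, 0]]
[[2.1, -31.0, -0.8], [3.78, 0, 0]]
[[2.1, -30.9, 1.3], [3.78, 0, 0]]
[[2.1, -30.8, 3.3], [3.78, 0, 0]]
[[2.1, -30.5, 5.3], [3.78, 0, 0]]
[[2.1, -30.1, 7.3], [3.78, 0, 0]]
[[2.1, -29.5, 9.3], [3.78, 0, 0]]
[[2.1, -28.9, 11.2], [3.78, 0, 0]]
[[2.1, -28.1, 13.1], [3.78, 0, 0]]
[[2.1, -27.1, 14.9], [3.78, 0, 0]]
[[2.1, -26.1, 16.7], [3.78, 0, 0]]
[[2.1, -24.9, 18.4], [3.78, 0, 0]]
[[2.1, -23.7, 20.0], [3.78, 0, 0]]
[[2.1, -22.3, 21.5], [3.78, 0, 0]]
```

>>> servo_tool([
  [[2,-23,-21],[3.8,0,0],100],
  [[2,-24,-20],[3.8,0,0],100],
  [[2,-25,-18],[3.8,0,0],100],
  [[2,-26,-16],[3.8,0,0],100],
  [[2,-27,-15],[3.8,0,0],80],
  [[2,-28,-13],[3.8,0,0],60],
  [[2,-29,-11],[3.8,0,0],42],
  [[2,-30,-9],[3.8,0,0],42],
], grip_force=20)

```text
time_s: 2.17
ee_pos: [0.3021, 0.2222, 0.2154]
ee_rot: [-0.087, 1.57, 0.516]
ft_force: [0.5, -0.4, -0.4]
finger_gap: 0.0393
```

>>> servo_tool([
  [[2,-30,-7],[3.8,0,0],42],
  [[2,-31,-5],[3.8,0,0],42],
  [[2,-31,-3],[3.8,0,0],42],
  [[2,-31,-1],[3.8,0,0],42],
  [[2,-31,1],[3.8,0,0],42],
  [[2,-31,3],[3.8,0,0],42],
  [[2,-30,5],[3.8,0,0],42],
  [[2,-30,7],[3.8,0,0],42],
])

```text
time_s: 2.83
ee_pos: [0.393, -0.0086, 0.1995]
ee_rot: [0.063, 1.57, 0.135]
ft_force: [-0.7, 0.6, 0.2]
finger_gap: 0.0358
```

>>> servo_tool([
  [[2,-30,9],[3.8,0,0],42],
  [[2,-29,11],[3.8,0,0],42],
  [[2,-28,13],[3.8,0,0],42],
  [[2,-27,15],[3.8,0,0],42],
  [[2,-26,17],[3.8,0,0],42],
  [[2,-25,18],[3.8,0,0],42],
  [[2,-24,20],[3.8,0,0],42],
  [[2,-22,21],[3.8,0,0],42],
])

```text
time_s: 3.5
ee_pos: [0.4838, -0.2391, 0.1832]
ee_rot: [0.369, 1.571, -0.089]
ft_force: [1.2, -0.3, -0.2]
finger_gap: 0.0358
```

```bash
python3 plan.py .491 -.2345 .135 -25.5 4
cat > look.py <<'E'
from h import *
import sys
tag=sys.argv[1]; x,y,z=map(float,sys.argv[2:5]); w=int(sys.argv[5]) if len(sys.argv)>5 else 90
o=[]
for n in("side","top"):
    c=camera(n);p=proj(c,[[x,y,z]])[0];crop(c,n+"_t.png",p[0],p[1],w,w,400/w);o.append(cv2.imread(f"pics/{n}_t.png")[:395,:395])
cv2.imwrite(f"pics/{tag}.png",np.hstack(o))
s=get_state();print(s["time_s"],s["ee_pos"].round(4),s["ft_force"].round(2),s["finger_gap"])
E
python3 look.py l1 .491 -.2345 .12
```

```text
at [ 0.4838 -0.2391  0.1832] jaw -26.27 tilt [ 2.e-04 -0.e+00 -1.e+00]
[[12.0, 1.8, 1.1], [-0.19, 0, 0]]
[[12.0, 1.8, 1.1], [-0.19, 0, 0]]
[[12.0, 1.8, 1.1], [-0.19, 0, 0]]
[[12.0, 1.8, 1.1], [-0.19, 0, 0]]
3.6 [ 0.4846 -0.2412  0.1824] [-0.26  1.4   0.06] 0.03580076026363658
```

View pics/l1.png

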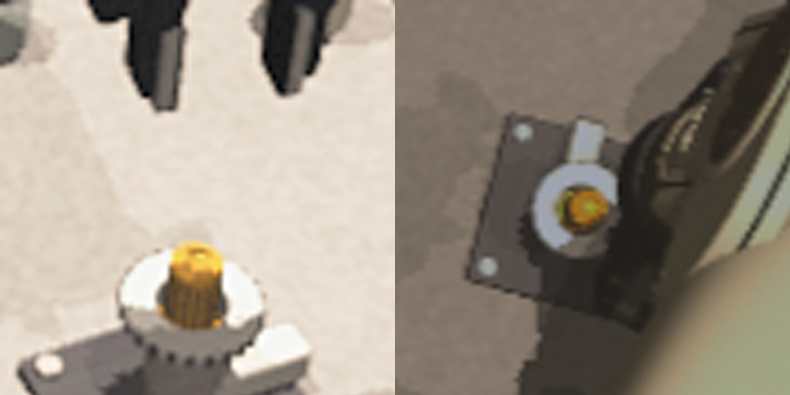

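```bash
cat > avg.py <<'E'
from h import *
import sys
n=int(sys.argv[1]) if len(sys.argv)>1 else 4
P=[];F=[]
for i in range(n):
    camera("side"); s=get_state();P.append(s["ee_pos"]);F.append(s["ft_force"])
P=np.array(P);F=np.array(F)
print(s["time_s"],"pos",P.mean(0).round(4),"sd",P.std(0).round(4),"F",F.mean(0).round(2),"sd",F.std(0).round(2),"gap",round(s["finger_gap"],4))
E
python3 avg.py 6; python3 plan.py .491 -.2345 .135 -25.5 4
```

```text
3.9 pos [ 0.4831 -0.2372  0.1831] sd [0.0002 0.001  0.0004] F [-0.05  0.43  0.09] sd [0.75 0.58 0.48] gap 0.0358
at [ 0.4832 -0.2363  0.1836] jaw -25.96 tilt [-0.e+00  2.e-04 -1.e+00]
[[12.1, 1.3, 1.6], [-0.11, 0, 0]]
[[12.1, 1.3, 1.6], [-0.11, 0, 0]]
[[12.1, 1.2, 1.6], [-0.11, 0, 0]]
[[12.1, 1.2, 1.6], [-0.11, 0, 0]]
```

>>> servo_tool([
  [[15,2,2],[0,0,0],42],
  [[15,2,2],[0,0,0],42],
  [[15,2,2],[0,0,0],42],
  [[15,0,0],[0,0,0],42],
  [[0,0,0],[0,0,0],42],
])

```text
time_s: 4.32
ee_pos: [0.4895, -0.2326, 0.1208]
ee_rot: [3.141, 1.565, 2.689]
ft_force: [-0.8, -0.2, -1.1]
finger_gap: 0.0358
```

```bash
python3 avg.py 6; python3 look.py l2 .491 -.2345 .09 70
```

```text
4.6167 pos [ 0.4916 -0.2342  0.124 ] sd [0.0008 0.0006 0.0009] F [ 0.21 -0.18  0.48] sd [0.36 0.4  0.7 ] gap 0.0357
4.7167 [ 0.492  -0.2349  0.1243] [-0.19 -0.22  0.16] 0.03599522170268826
```

View pics/l2.png

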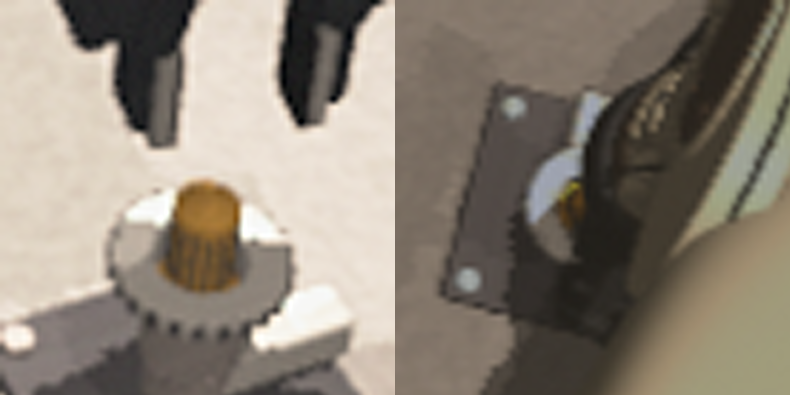

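```bash
cat > ov.py <<'E'
from h import *
import sys
tag=sys.argv[1]; dz=float(sys.argv[2]); ox,oy=float(sys.argv[3]),float(sys.argv[4])
c=camera("side"); P=[]
for i in range(4):
    camera("side"); s=get_state();P.append(s["ee_pos"])
p=np.mean(P,0);M=Ro.from_euler("xyz",s["ee_rot"]).as_matrix();y,z=M[:,1],M[:,2];g=s["finger_gap"]/2
b=p+[0,0,dz]
cs=[]
for sg in(-1,1):
    cs.append((np.array([b+sg*(g)*z-.011*y,b+sg*g*z+.011*y,b+sg*(g+.0145)*z+.011*y,b+sg*(g+.0145)*z-.011*y,b+sg*g*z-.011*y]),(0,255,0)))
cs.append((np.array([[ox,oy,.057],[ox,oy,.096]]),(255,0,0)));cs.append((circ(ox,oy,.09,.020),(255,0,0)))
cs.append((np.array([b,b+[0,0,-.04]]),(0,0,255)))
q=proj(c,[[p[0],p[1],p[2]-.02]])[0];crop(c,tag+"a.png",q[0],q[1],60,60,6.5);crop(c,tag+"b.png",q[0],q[1],60,60,6.5,cs)
cv2.imwrite(f"pics/{tag}.png",np.hstack([cv2.imread(f"pics/{tag}{k}.png") for k in"ab"]));print(p,s["time_s"])
E
python3 ov.py v1 .005 .491 -.2345
```

```text
[ 0.49163752 -0.23477686  0.12368721] 4.9667
```

View pics/v1.png

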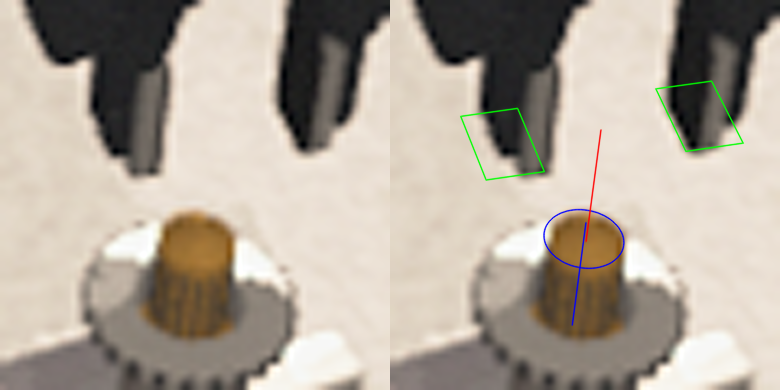

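>>> servo_tool([
  [[13,0,0],[0,0,0],42],
  [[13,0,0],[0,0,0],42],
  [[12,0,0],[0,0,0],42],
  [[10,0,0],[0,0,0],42],
  [[0,0,0],[0,0,0],42],
])

```text
time_s: 5.38
ee_pos: [0.4899, -0.2339, 0.0731]
ee_rot: [-3.135, 1.567, 2.693]
ft_force: [-0.5, 0.7, -0.3]
finger_gap: 0.0359
```

```bash
python3 avg.py 5;python3 ov.py v2 .005 .491 -.2345
```

```text
5.6333 pos [ 0.4915 -0.2347  0.0754] sd [0.0006 0.0003 0.0007] F [ 0.2  -0.11 -0.09] sd [0.31 0.75 0.36] gap 0.0358
[ 0.49190779 -0.2348438   0.07595528] 5.8833
```

View pics/v2.png

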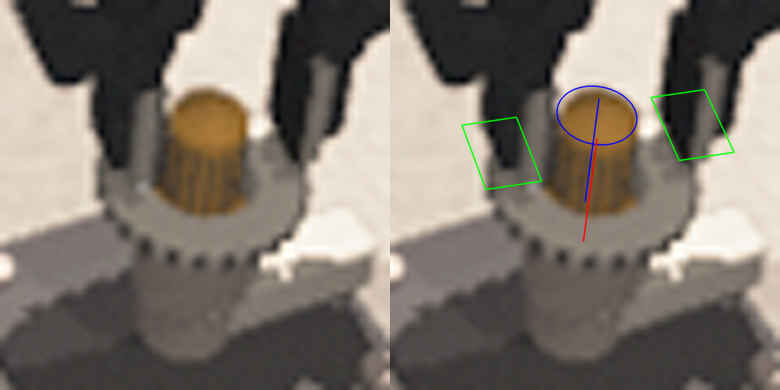

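>>> servo_tool([
  [[1,0,0],[0,0,0],42],
  [[1,0,0],[0,0,0],42],
  [[1,0,0],[0,0,0],42],
  [[1,0,0],[0,0,0],42],
  [[0,0,0],[0,0,0],42],
])

```text
time_s: 6.3
ee_pos: [0.4912, -0.2345, 0.0709]
ee_rot: [3.12, 1.57, 2.665]
ft_force: [-0.1, -0.5, -0.0]
finger_gap: 0.0357
```

>>> servo_tool([
  [[1,0,0],[0,0,0],42],
  [[1,0,0],[0,0,0],42],
  [[0,0,0],[0,0,0],42],
])

```text
time_s: 6.55
ee_pos: [0.4913, -0.2346, 0.069]
ee_rot: [3.122, 1.57, 2.667]
ft_force: [0.5, -0.0, -0.0]
finger_gap: 0.0361
```

```bash
python3 avg.py 4
```

```text
6.75 pos [ 0.4914 -0.2346  0.0693] sd [0.     0.     0.0001] F [0.03 0.2  0.08] sd [0.36 0.5  0.5 ] gap 0.0356
```

>>> servo_tool([
  [[1,0,0],[0,0,0],42],
  [[1,0,0],[0,0,0],42],
  [[0,0,0],[0,0,0],42],
  [[0,0,0],[0,0,0],42],
])

```text
time_s: 7.08
ee_pos: [0.4917, -0.2347, 0.0678]
ee_rot: [-0.018, 1.57, -0.472]
ft_force: [-0.5, 1.0, 5.1]
finger_gap: 0.0356
```

>>> servo_tool([
  [[1,0,0],[0,0,0],42],
  [[1,0,0],[0,0,0],42],
  [[0,0,0],[0,0,0],42],
  [[0,0,0],[0,0,0],42],
])

```text
time_s: 7.42
ee_pos: [0.4917, -0.2348, 0.0659]
ee_rot: [0.037, 1.57, -0.418]
ft_force: [-1.0, 1.5, 5.3]
finger_gap: 0.0359
```

```bash
python3 avg.py 3;python3 ov.py v3 .005 .491 -.2345
```

```text
7.5667 pos [ 0.4917 -0.2348  0.0659] sd [0. 0. 0.] F [-1.26  0.16  5.3 ] sd [0.61 0.38 0.25] gap 0.0358
[ 0.49170963 -0.23476176  0.06592565] 7.8167
```

View pics/v3.png

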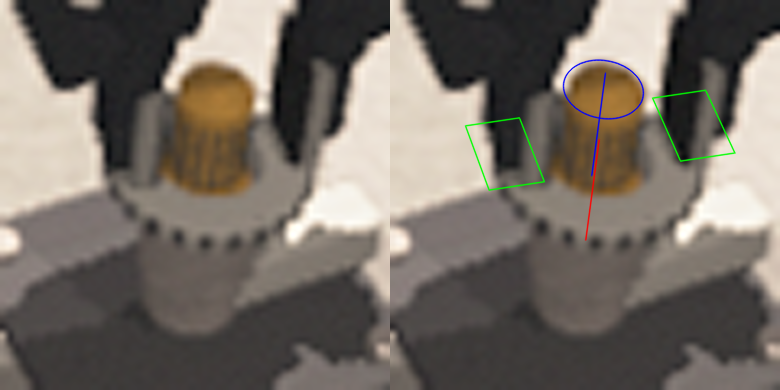

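>>> servo_tool([
  [[1,0,0],[0,0,0],42],
  [[1,0,0],[0,0,0],42],
  [[1,0,0],[0,0,0],42],
  [[1,0,0],[0,0,0],42],
  [[0,0,0],[0,0,0],42],
  [[0,0,0],[0,0,0],42],
])

```text
time_s: 8.32
ee_pos: [0.4917, -0.2347, 0.0621]
ee_rot: [0.034, 1.57, -0.421]
ft_force: [-1.4, 0.5, 7.1]
finger_gap: 0.036
```

```bash
python3 avg.py 4
```

```text
8.5167 pos [ 0.4917 -0.2348  0.0622] sd [0. 0. 0.] F [-1.86  0.72  7.42] sd [0.09 0.5  0.32] gap 0.0364
```

>>> servo_tool([
  [[0.5,0,0],[0,0,0],42],
  [[0.5,0,0],[0,0,0],42],
  [[0.5,0,0],[0,0,0],42],
  [[0,0,0],[0,0,0],42],
  [[0,0,0],[0,0,0],42],
  [[0,0,0],[0,0,0],42],
  [[0,0,0],[0,0,0],42],
  [[0,0,0],[0,0,0],42],
])

```text
time_s: 9.18
ee_pos: [0.4917, -0.2347, 0.0608]
ee_rot: [0.011, 1.57, -0.444]
ft_force: [-1.9, 1.0, 9.1]
finger_gap: 0.0356
```

```bash
python3 avg.py 3;python3 ov.py v4 .005 .491 -.2345
```

```text
9.3333 pos [ 0.4917 -0.2348  0.0608] sd [0. 0. 0.] F [-1.9   1.17  7.67] sd [0.38 0.13 0.3 ] gap 0.0356
[ 0.49173548 -0.2347519   0.06083264] 9.5833
```

View pics/v4.png

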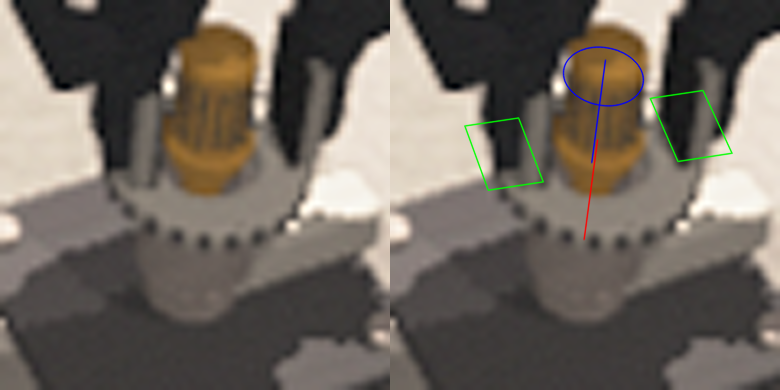

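```bash
python3 avg.py 3;cat > fitn.py <<'E'
from h import *
from scipy.ndimage import map_coordinates
# nose/top edge: find row profile along nozzle axis in side image
c=camera("side"); x,y=.4915,-.2347
zs=np.arange(.05,.13,.001); P=proj(c,np.c_[0*zs+x,0*zs+y,zs]); g=c["color"].astype(float)
for z,(u,v) in zip(zs,P):
    if int(round(z*1000))%3==0: print(round(z,3),[int(map_coordinates(g[:,:,k],[[v],[u]],order=1)[0]) for k in range(3)])
E
python3 fitn.py;python3 ov.py v5 .005 .491 -.2345
```

```text
9.7333 pos [ 0.4917 -0.2348  0.0608] sd [0. 0. 0.] F [-2.07  0.88  7.98] sd [0.64 0.25 0.25] gap 0.0361
0.051 [123, 89, 43]
0.054 [123, 90, 43]
0.057 [135, 97, 46]
0.06 [145, 104, 49]
0.063 [133, 97, 49]
0.066 [113, 85, 50]
0.069 [109, 81, 49]
0.072 [112, 85, 50]
0.075 [113, 85, 48]
0.078 [117, 86, 48]
0.081 [112, 83, 48]
0.084 [113, 85, 50]
0.087 [119, 88, 49]
0.09 [136, 98, 49]
0.093 [158, 114, 53]
0.096 [145, 106, 50]
0.099 [130, 94, 44]
0.102 [129, 95, 46]
0.105 [125, 91, 45]
0.108 [118, 85, 40]
0.111 [151, 126, 100]
0.114 [237, 226, 208]
0.117 [240, 231, 219]
0.12 [231, 216, 201]
0.123 [75, 71, 67]
0.126 [26, 25, 28]
0.129 [33, 33, 37]
[ 0.49172387 -0.23476393  0.06081836] 10.0333
```

View pics/v5.png

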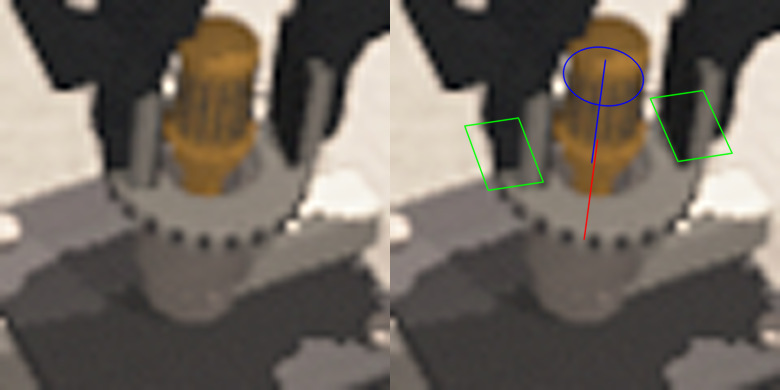

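```bash
python3 avg.py 6;python3 fitn.py|sed -n 18,24p;python3 ov.py v6 .005 .491 -.2345;python3 fitn.py|sed -n 18,24p
```

```text
10.3333 pos [ 0.4917 -0.2348  0.0608] sd [0. 0. 0.] F [-2.08  1.02  7.88] sd [0.59 0.32 0.43] gap 0.0358
0.102 [130, 94, 46]
0.105 [126, 91, 46]
0.108 [117, 85, 39]
0.111 [151, 126, 99]
0.114 [238, 226, 210]
0.117 [240, 230, 219]
0.12 [232, 215, 201]
[ 0.49172322 -0.23476127  0.06083288] 10.6333
0.102 [130, 95, 47]
0.105 [124, 90, 43]
0.108 [117, 85, 39]
0.111 [151, 127, 100]
0.114 [238, 226, 210]
0.117 [241, 231, 219]
0.12 [231, 216, 201]
```

View pics/v6.png

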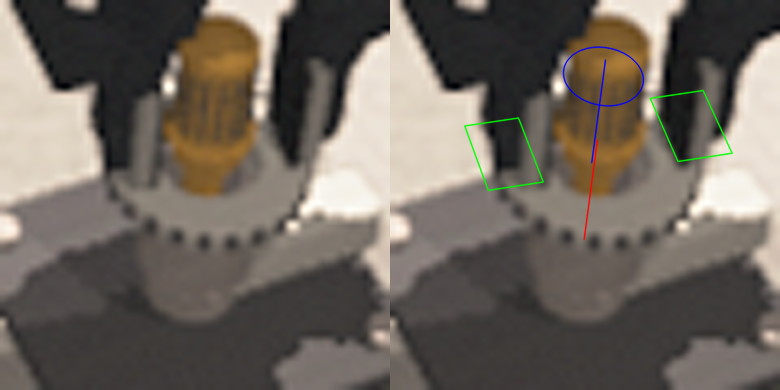

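>>> servo_tool([
  [[-2,0,0],[0,0,0],42],
  [[-2,0,0],[0,0,0],42],
  [[-2,0,0],[0,0,0],42],
  [[-2,0,0],[0,0,0],42],
  [[-3,0,0],[0,0,0],42],
  [[-3,0,0],[0,0,0],42],
  [[-3,0,0],[0,0,0],42],
  [[0,0,0],[0,0,0],42],
])

```text
time_s: 11.35
ee_pos: [0.4917, -0.2348, 0.0771]
ee_rot: [0.048, 1.57, -0.407]
ft_force: [0.1, -0.0, -0.4]
finger_gap: 0.0362
```

```bash
python3 avg.py 5;python3 ov.py v7 .005 .4917 -.2347
```

```text
11.6 pos [ 0.4914 -0.2346  0.0767] sd [0.0001 0.0001 0.0001] F [ 0.24  0.07 -0.24] sd [0.54 0.34 0.3 ] gap 0.036
[ 0.49135484 -0.2345976   0.07662356] 11.85
```

View pics/v7.png

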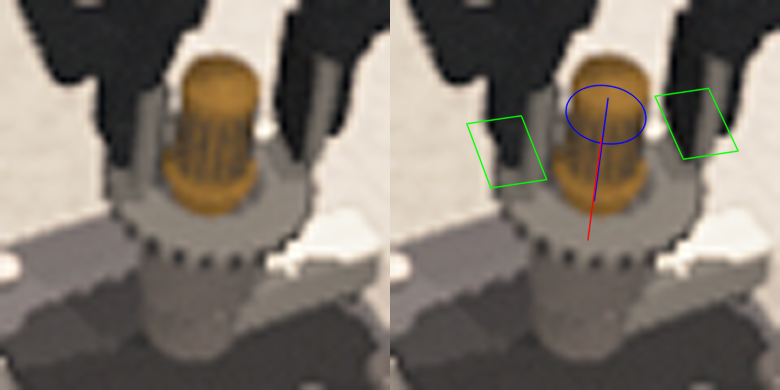

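>>> servo_tool([
  [[-2,0,0],[0,0,0],42],
  [[-1.5,0,0],[0,0,0],36],
  [[0,0,0],[0,0,0],32],
  [[0,0,0],[0,0,0],29],
  [[0,0,0],[0,0,0],27],
  [[0,0,0],[0,0,0],26],
], grip_force=25)

```text
time_s: 12.35
ee_pos: [0.4915, -0.2346, 0.0803]
ee_rot: [-2.18, 1.571, -2.635]
ft_force: [-0.4, -0.1, 0.3]
finger_gap: 0.022
```

>>> servo_tool([
  [[0,0,0],[0,0,0],25],
  [[0,0,0],[0,0,0],24],
  [[0,0,0],[0,0,0],23],
  [[0,0,0],[0,0,0],22],
  [[0,0,0],[0,0,0],20],
  [[0,0,0],[0,0,0],18],
  [[0,0,0],[0,0,0],10],
  [[0,0,0],[0,0,0],0],
])

```text
time_s: 13.02
ee_pos: [0.4912, -0.2345, 0.0803]
ee_rot: [-3.129, 1.57, 2.699]
ft_force: [-1.4, 0.2, 1.3]
finger_gap: 0.0189
```

```bash
python3 avg.py 5;python3 ov.py v8 .002 .4917 -.2347
```

```text
13.2667 pos [ 0.4913 -0.2346  0.0803] sd [0. 0. 0.] F [-1.5   0.56  1.73] sd [0.32 0.69 0.43] gap 0.0189
[ 0.49136959 -0.23459313  0.08029599] 13.5167
```

View pics/v8.png

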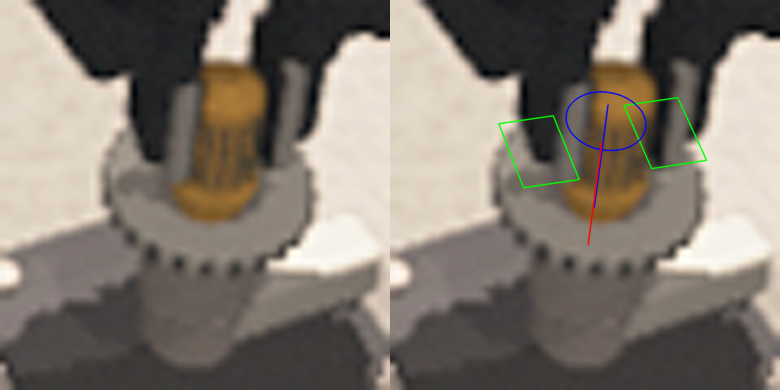

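>>> servo_tool([
  [[-1,0,0],[0,0,0],0],
  [[-2,0,0],[0,0,0],0],
  [[-3,0,0],[0,0,0],0],
  [[-3,0,0],[0,0,0],0],
  [[-3,0,0],[0,0,0],0],
  [[-3,0,0],[0,0,0],0],
], grip_force=30)

```text
time_s: 14.02
ee_pos: [0.4917, -0.2348, 0.0958]
ee_rot: [-0.067, 1.57, -0.521]
ft_force: [-0.6, -0.2, -1.8]
finger_gap: 0.0185
```

>>> servo_tool([
  [[-4,0,0],[0,0,0],0],
  [[-4,0,0],[0,0,0],0],
  [[-4,0,0],[0,0,0],0],
  [[-4,0,0],[0,0,0],0],
  [[-6,0,0],[0,0,0],0],
  [[-6,0,0],[0,0,0],0],
  [[-6,0,0],[0,0,0],0],
  [[-6,0,0],[0,0,0],0],
])

```text
time_s: 14.68
ee_pos: [0.4916, -0.2347, 0.1361]
ee_rot: [-0.083, 1.57, -0.537]
ft_force: [0.6, -0.2, -0.9]
finger_gap: 0.0187
```

```bash
python3 avg.py 3;python3 look.py l3 .491 -.2345 .09 80
```

```text
14.8333 pos [ 0.4922 -0.235   0.1368] sd [0.0002 0.0001 0.0005] F [-0.2  -0.69 -0.55] sd [0.65 0.54 0.45] gap 0.0189
14.9333 [ 0.4914 -0.2346  0.1352] [-0.23 -0.29 -0.46] 0.018713203955954886
```

View pics/l3.png

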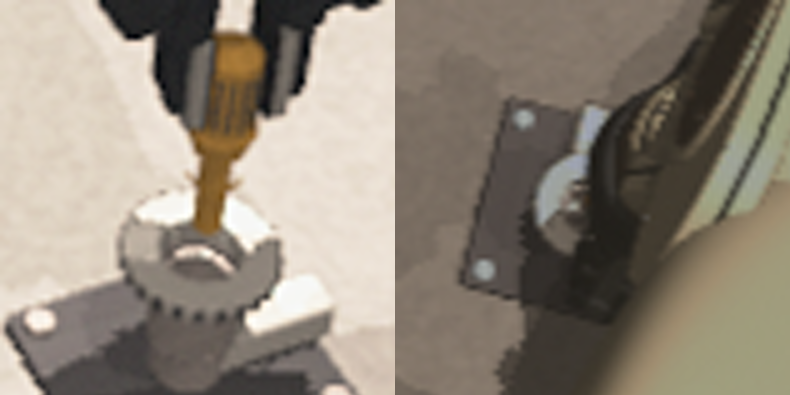

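>>> servo_tool([
  [[-15,0,0],[0,0,0],0],
  [[-25,0,0],[0,0,0],0],
  [[-25,0,0],[0,0,0],0],
  [[-15,0,0],[0,0,0],0],
  [[0,0,0],[0,0,0],0],
  [[0,0,0],[0,0,0],0],
])

```text
time_s: 15.43
ee_pos: [0.4918, -0.2348, 0.2154]
ee_rot: [-0.009, 1.57, -0.464]
ft_force: [-0.2, -0.4, -0.9]
finger_gap: 0.0187
```

```bash
python3 avg.py 3; python3 plan.py .486 .3245 .210 20 24
```

```text
15.5833 pos [ 0.4907 -0.2343  0.2137] sd [0.0002 0.0001 0.0004] F [-0.28 -0.19 -1.32] sd [0.1  0.37 0.76] gap 0.0192
at [ 0.4904 -0.2342  0.2133] jaw -26.05 tilt [-0.0033  0.0016 -1.    ]
[[0.2, 20.8, -10.4], [-1.92, 0, 0]]
[[0.2, 21.2, -9.7], [-1.92, 0, 0]]
[[0.2, 21.5, -9.0], [-1.92, 0, 0]]
[[0.2, 21.8, -8.2], [-1.92, 0, 0]]
[[0.2, 22.0, -7.5], [-1.92, 0, 0]]
[[0.2, 22.3, -6.8], [-1.92, 0, 0]]
[[0.2, 22.5, -6.0], [-1.92, 0, 0]]
[[0.2, 22.7, -5.3], [-1.92, 0, 0]]
[[0.2, 22.8, -4.5], [-1.92, 0, 0]]
[[0.2, 23.0, -3.7], [-1.92, 0, 0]]
[[0.2, 23.1, -3.0], [-1.92, 0, 0]]
[[0.2, 23.2, -2.2], [-1.92, 0, 0]]
[[0.2, 23.2, -1.4], [-1.92, 0, 0]]
[[0.2, 23.3, -0.6], [-1.92, 0, 0]]
[[0.2, 23.3, 0.1], [-1.92, 0, 0]]
[[0.2, 23.3, 0.9], [-1.92, 0, 0]]
[[0.2, 23.2, 1.7], [-1.92, 0, 0]]
[[0.2, 23.1, 2.5], [-1.92, 0, 0]]
[[0.2, 23.0, 3.3], [-1.92, 0, 0]]
[[0.2, 22.9, 4.0], [-1.92, 0, 0]]
[[0.2, 22.8, 4.8], [-1.92, 0, 0]]
[[0.2, 22.6, 5.5], [-1.92, 0, 0]]
[[0.2, 22.4, 6.3], [-1.92, 0, 0]]
[[0.2, 22.2, 7.0], [-1.92, 0, 0]]
```

>>> servo_tool([
  [[0,21,-10],[-1.9,0,0],0],
  [[0,21,-10],[-1.9,0,0],0],
  [[0,21,-9],[-1.9,0,0],0],
  [[0,22,-8],[-1.9,0,0],0],
  [[0,22,-8],[-1.9,0,0],0],
  [[0,22,-7],[-1.9,0,0],0],
  [[0,23,-6],[-1.9,0,0],0],
  [[0,23,-5],[-1.9,0,0],0],
])

```text
time_s: 16.25
ee_pos: [0.4889, -0.0469, 0.2136]
ee_rot: [-3.063, 1.568, 3.032]
ft_force: [0.2, -0.3, -0.5]
finger_gap: 0.0188
```

>>> servo_tool([
  [[0,23,-5],[-1.9,0,0],0],
  [[0,23,-4],[-1.9,0,0],0],
  [[0,23,-3],[-1.9,0,0],0],
  [[0,23,-2],[-1.9,0,0],0],
  [[0,23,-1],[-1.9,0,0],0],
  [[0,23,-1],[-1.9,0,0],0],
  [[0,23,0],[-1.9,0,0],0],
  [[0,23,1],[-1.9,0,0],0],
])

```text
time_s: 16.92
ee_pos: [0.4876, 0.138, 0.2136]
ee_rot: [-2.93, 1.568, -2.852]
ft_force: [-0.4, 0.0, -1.4]
finger_gap: 0.0192
```

>>> servo_tool([
  [[0,23,2],[-1.9,0,0],0],
  [[0,23,3],[-1.9,0,0],0],
  [[0,23,3],[-1.9,0,0],0],
  [[0,23,4],[-1.9,0,0],0],
  [[0,23,5],[-1.9,0,0],0],
  [[0,23,6],[-1.9,0,0],0],
  [[0,22,6],[-1.9,0,0],0],
  [[0,22,7],[-1.9,0,0],0],
])

```text
time_s: 17.58
ee_pos: [0.4884, 0.3238, 0.2133]
ee_rot: [-2.881, 1.567, -2.538]
ft_force: [1.2, 0.0, -0.5]
finger_gap: 0.0189
```

```bash
python3 avg.py 8 ; python3 avg.py 4; python3 plan.py .486 .3245 .130 20 4;python3 look.py l4 .491 .3 .1 100
```

```text
17.9833 pos [0.4887 0.3237 0.2138] sd [0.0004 0.0021 0.0007] F [ 0.05  0.09 -0.44] sd [1.  1.2 0.8] gap 0.0188
18.1833 pos [0.4895 0.3223 0.2154] sd [0.     0.0002 0.0001] F [-0.2   0.04 -0.94] sd [0.46 0.45 0.61] gap 0.0187
at [0.4896 0.3225 0.2155] jaw 19.48 tilt [ 3.e-04  1.e-04 -1.e+00]
[[21.4, 0.8, -0.7], [-0.13, 0, 0]]
[[21.4, 0.8, -0.7], [-0.13, 0, 0]]
[[21.4, 0.8, -0.7], [-0.13, 0, 0]]
[[21.4, 0.8, -0.7], [-0.13, 0, 0]]
18.2833 [0.4895 0.3228 0.2155] [-0.31 -0.25 -0.34] 0.019015883853188753
```

View pics/l4.png

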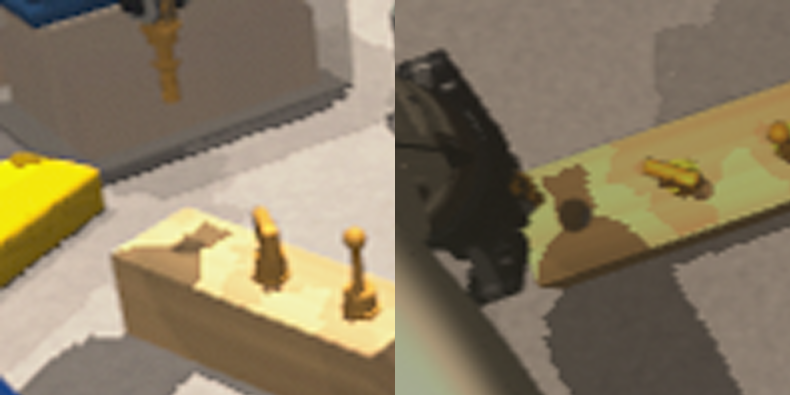

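>>> servo_tool([
  [[20,1,-1],[0,0,0],0],
  [[22,1,-1],[0,0,0],0],
  [[22,1,-1],[0,0,0],0],
  [[21,0,0],[0,0,0],0],
  [[0,0,0],[0,0,0],0],
  [[0,0,0],[0,0,0],0],
])

```text
time_s: 18.78
ee_pos: [0.4847, 0.3243, 0.1294]
ee_rot: [-2.895, 1.568, -2.554]
ft_force: [0.1, -0.1, -0.3]
finger_gap: 0.0192
```

```bash
python3 avg.py 8
cat > ovh.py <<'E'
from h import *
import sys
tag=sys.argv[1]; hx,hy=.4862,.3247
c=camera("side"); s=get_state();p=s["ee_pos"]
q=proj(c,[[hx,hy,.08]])[0]
b=p-[0,0,.0553]
cs=[(circ(hx,hy,.06,.020),(0,0,255)),(np.array([b,b+[0,0,.084]]),(255,0,0)),(circ(b[0],b[1],b[2],.0104),(255,0,0)),(circ(b[0],b[1],b[2]+.045,.024),(0,255,0))]
crop(c,tag+"a.png",q[0],q[1],60,60,6.5);crop(c,tag+"b.png",q[0],q[1],60,60,6.5,cs)
cv2.imwrite(f"pics/{tag}.png",np.hstack([cv2.imread(f"pics/{tag}{k}.png") for k in"ab"]));print(p,s["time_s"])
c=camera("top");q=proj(c,[[hx,hy,.06]])[0];crop(c,tag+"t.png",q[0],q[1],80,60,8)
E
python3 ovh.py w1;python3 plan.py .4862 .3247 .130 20 1
```

```text
19.1833 pos [0.4864 0.3254 0.1318] sd [0.0003 0.0002 0.0004] F [ 0.43  0.13 -0.4 ] sd [0.33 0.28 0.4 ] gap 0.0192
[0.48587122 0.32516422 0.13105765] 19.2333
at [0.4857 0.3251 0.1308] jaw 19.54 tilt [ 7.e-04  5.e-04 -1.e+00]
[[0.8, -0.5, 0.3], [-0.46, 0, 0]]
```

View pics/w1.png

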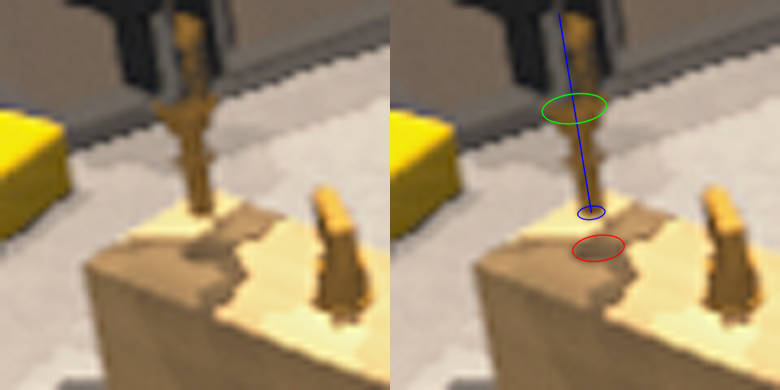

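View pics/w1t.png

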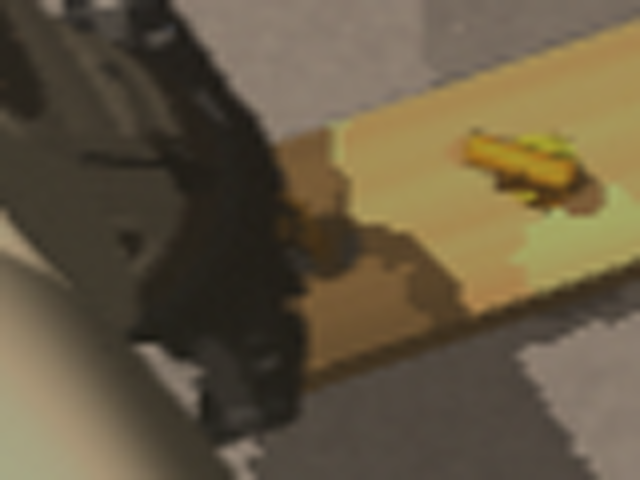

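>>> servo_tool([
  [[6,0,0],[0,0,0],0],
  [[8,0,0],[0,0,0],0],
  [[8,0,0],[0,0,0],0],
  [[6,0,0],[0,0,0],0],
  [[0,0,0],[0,0,0],0],
  [[0,0,0],[0,0,0],0],
])

```text
time_s: 19.78
ee_pos: [0.4849, 0.3245, 0.1012]
ee_rot: [-2.899, 1.569, -2.558]
ft_force: [-0.2, 0.0, -1.6]
finger_gap: 0.019
```

```bash
python3 avg.py 4;  python3 avg.py 4;python3 ovh.py w2
```

```text
19.9833 pos [0.4857 0.325  0.1024] sd [0.0002 0.0001 0.0003] F [-0.22  0.32 -0.46] sd [0.3  0.92 0.15] gap 0.019
20.1833 pos [0.4858 0.3251 0.1027] sd [0.0001 0.     0.0001] F [-0.07 -0.04 -0.37] sd [0.33 0.43 0.43] gap 0.0188
[0.48567985 0.32505592 0.10260852] 20.2333
```

View pics/w2.png

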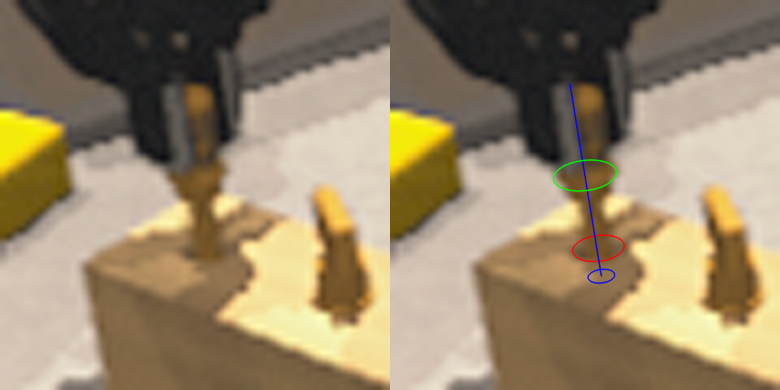

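>>> servo_tool([
  [[2,0,0],[0,0,0],0],
  [[2,0,0],[0,0,0],0],
  [[2,0,0],[0,0,0],0],
  [[1,0,0],[0,0,0],0],
  [[1,0,0],[0,0,0],0],
  [[0,0,0],[0,0,0],0],
])

```text
time_s: 20.78
ee_pos: [0.4853, 0.3248, 0.0939]
ee_rot: [-2.925, 1.57, -2.584]
ft_force: [0.7, 0.3, -0.9]
finger_gap: 0.0187
```

>>> servo_tool([
  [[1,0,0],[0,0,0],0],
  [[1,0,0],[0,0,0],0],
  [[1,0,0],[0,0,0],0],
  [[0,0,0],[0,0,0],0],
])

```text
time_s: 21.12
ee_pos: [0.4854, 0.3249, 0.0911]
ee_rot: [-2.938, 1.57, -2.597]
ft_force: [0.6, -0.4, -1.5]
finger_gap: 0.0185
```

```bash
python3 avg.py 4
```

```text
21.3167 pos [0.4855 0.3249 0.0913] sd [0.0001 0.     0.0001] F [-0.17 -0.27 -0.68] sd [0.34 0.36 0.32] gap 0.0187
```

>>> servo_tool([
  [[1,0,0],[0,0,0],0],
  [[1,0,0],[0,0,0],0],
  [[0,0,0],[0,0,0],0],
])

```text
time_s: 21.57
ee_pos: [0.4854, 0.3249, 0.0891]
ee_rot: [-2.873, 1.57, -2.532]
ft_force: [-0.4, 0.4, -0.9]
finger_gap: 0.0188
```

>>> servo_tool([
  [[1,0,0],[0,0,0],0],
  [[1,0,0],[0,0,0],0],
  [[0,0,0],[0,0,0],0],
])

```text
time_s: 21.82
ee_pos: [0.4854, 0.3249, 0.087]
ee_rot: [-2.887, 1.57, -2.545]
ft_force: [-0.3, 0.1, -0.7]
finger_gap: 0.0187
```

```bash
python3 avg.py 4;python3 ovh.py w3
```

```text
22.0167 pos [0.4855 0.3249 0.0872] sd [0.     0.     0.0001] F [ 0.15  0.25 -0.95] sd [0.29 0.49 0.24] gap 0.0189
[0.48557007 0.32499143 0.0873676 ] 22.0667
```

View pics/w3.png

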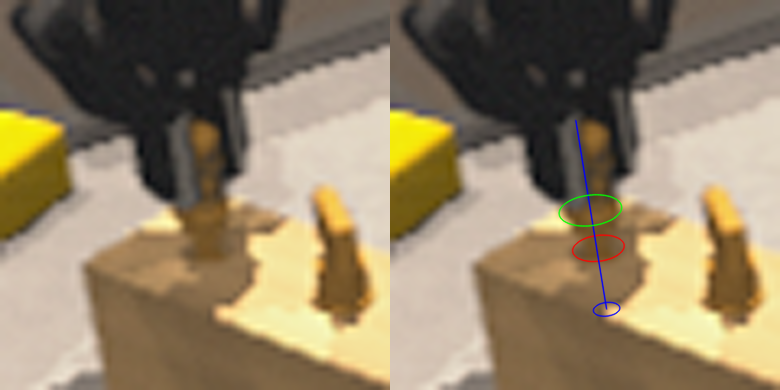

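>>> servo_tool([
  [[1,0,0],[0,0,0],0],
  [[1,0,0],[0,0,0],0],
  [[1,0,0],[0,0,0],0],
  [[0,0,0],[0,0,0],0],
])

```text
time_s: 22.45
ee_pos: [0.4854, 0.3248, 0.084]
ee_rot: [-2.801, 1.57, -2.46]
ft_force: [0.8, 0.3, -1.1]
finger_gap: 0.0189
```

>>> servo_tool([
  [[1,0,0],[0,0,0],0],
  [[1,0,0],[0,0,0],0],
  [[1,0,0],[0,0,0],0],
  [[0,0,0],[0,0,0],0],
])

```text
time_s: 22.78
ee_pos: [0.4854, 0.3248, 0.081]
ee_rot: [-2.877, 1.57, -2.536]
ft_force: [-0.9, 0.4, -1.0]
finger_gap: 0.0188
```

```bash
python3 avg.py 4
```

```text
22.9833 pos [0.4855 0.3249 0.0812] sd [0.     0.     0.0001] F [-0.13 -0.27 -0.28] sd [0.52 0.25 0.59] gap 0.0187
```

>>> servo_tool([
  [[1,0,0],[0,0,0],0],
  [[1,0,0],[0,0,0],0],
  [[0,0,0],[0,0,0],0],
])

```text
time_s: 23.23
ee_pos: [0.4854, 0.3249, 0.0791]
ee_rot: [-2.919, 1.57, -2.578]
ft_force: [-0.3, -0.4, -1.1]
finger_gap: 0.0192
```

>>> servo_tool([
  [[1,0,0],[0,0,0],0],
  [[1,0,0],[0,0,0],0],
  [[0,0,0],[0,0,0],0],
])

```text
time_s: 23.48
ee_pos: [0.4854, 0.3249, 0.077]
ee_rot: [-2.943, 1.57, -2.602]
ft_force: [0.0, -0.5, 0.1]
finger_gap: 0.0191
```

>>> servo_tool([
  [[1,0,0],[0,0,0],0],
  [[1,0,0],[0,0,0],0],
  [[0,0,0],[0,0,0],0],
])

```text
time_s: 23.73
ee_pos: [0.4854, 0.3249, 0.075]
ee_rot: [-2.921, 1.57, -2.58]
ft_force: [-0.4, 0.0, -1.7]
finger_gap: 0.0188
```

```bash
python3 avg.py 4
```

```text
23.9333 pos [0.4855 0.3249 0.0752] sd [0.     0.     0.0001] F [-0.47 -0.18 -0.87] sd [0.34 0.29 0.29] gap 0.0192
```

>>> servo_tool([
  [[1,0,0],[0,0,0],0],
  [[1,0,0],[0,0,0],0],
  [[0,0,0],[0,0,0],0],
])

```text
time_s: 24.18
ee_pos: [0.4854, 0.3249, 0.0731]
ee_rot: [-2.891, 1.57, -2.55]
ft_force: [-0.4, 0.2, 0.3]
finger_gap: 0.0191
```

>>> servo_tool([
  [[1,0,0],[0,0,0],0],
  [[0,0,0],[0,0,0],0],
])

```text
time_s: 24.35
ee_pos: [0.4854, 0.3249, 0.0721]
ee_rot: [-2.972, 1.57, -2.631]
ft_force: [-0.8, 0.5, -0.4]
finger_gap: 0.0189
```

>>> servo_tool([
  [[1,0,0],[0,0,0],0],
  [[0,0,0],[0,0,0],0],
])

```text
time_s: 24.52
ee_pos: [0.4854, 0.3249, 0.0711]
ee_rot: [-2.964, 1.57, -2.623]
ft_force: [-0.8, -0.8, -0.5]
finger_gap: 0.0188
```

```bash
python3 avg.py 4;python3 ovh.py w4
```

```text
24.7167 pos [0.4855 0.3249 0.0712] sd [0.     0.     0.0001] F [ 0.08  0.23 -1.16] sd [0.4  0.32 0.66] gap 0.019
[0.48554744 0.3249746  0.07132741] 24.7667
```

View pics/w4.png

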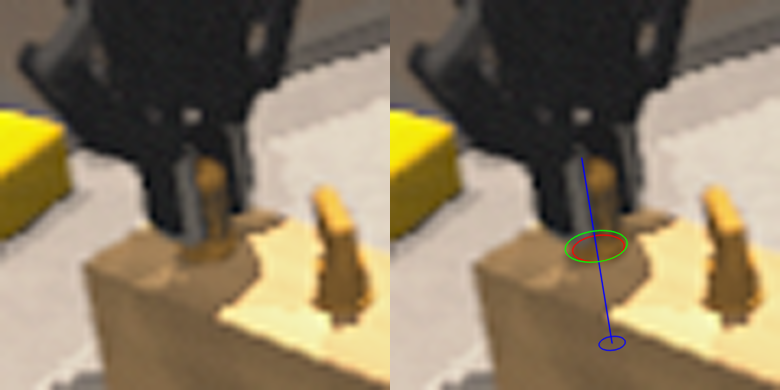

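>>> servo_tool([
  [[0.5,0,0],[0,0,0],0],
  [[0.5,0,0],[0,0,0],0],
  [[0,0,0],[0,0,0],0],
])

```text
time_s: 25.07
ee_pos: [0.4855, 0.3249, 0.0702]
ee_rot: [3.136, 1.571, -2.806]
ft_force: [-0.2, 1.0, -0.1]
finger_gap: 0.0186
```

```bash
python3 avg.py 4
```

```text
25.2667 pos [0.4855 0.3249 0.0703] sd [0. 0. 0.] F [ 0.07 -0.36 -0.75] sd [0.31 0.39 0.52] gap 0.0185
```

>>> servo_tool([
  [[0,0,0],[0,0,0],24],
  [[0,0,0],[0,0,0],28],
  [[0,0,0],[0,0,0],34],
  [[0,0,0],[0,0,0],40],
  [[0,0,0],[0,0,0],45],
  [[0,0,0],[0,0,0],45],
  [[0,0,0],[0,0,0],45],
])

```text
time_s: 25.85
ee_pos: [0.4856, 0.325, 0.0704]
ee_rot: [0.002, 1.571, 0.343]
ft_force: [-0.3, 0.1, 0.1]
finger_gap: 0.0382
```

```bash
python3 avg.py 2;python3 ovh.py w5
```

```text
25.95 pos [0.4855 0.3249 0.0703] sd [0. 0. 0.] F [0.75 0.31 0.21] sd [0.06 0.37 0.5 ] gap 0.0384
[0.48554269 0.32493771 0.07032331] 26.0
```

View pics/w5.png

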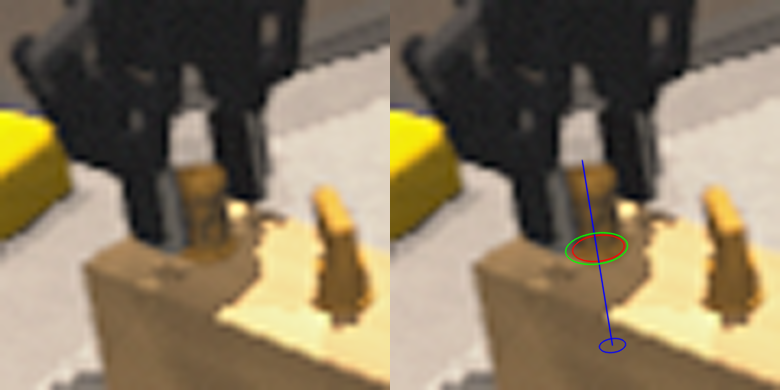

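Released; retreat straight up, then to the side so the top camera sees.

>>> servo_tool([
  [[-3,0,0],[0,0,0],45],
  [[-6,0,0],[0,0,0],45],
  [[-10,0,0],[0,0,0],45],
  [[-15,0,0],[0,0,0],45],
  [[-20,0,0],[0,0,0],45],
  [[-25,0,0],[0,0,0],45],
  [[-25,0,0],[0,0,0],45],
  [[-20,0,0],[0,0,0],45],
])

```text
time_s: 26.72
ee_pos: [0.4861, 0.3253, 0.1977]
ee_rot: [0.243, 1.568, 0.584]
ft_force: [0.7, 0.6, 0.9]
finger_gap: 0.0384
```

>>> servo_tool([
  [[0,0,-20],[0,0,0],45],
  [[0,0,-30],[0,0,0],45],
  [[0,0,-30],[0,0,0],45],
  [[0,0,-30],[0,0,0],45],
  [[0,0,-20],[0,0,0],45],
  [[0,0,0],[0,0,0],45],
])

```text
time_s: 27.22
ee_pos: [0.3595, 0.2799, 0.1955]
ee_rot: [-3.107, 1.569, -2.764]
ft_force: [-0.7, -0.7, -0.8]
finger_gap: 0.0385
```

```bash
cat > end.py <<'E'
from h import *
C={n:camera(n) for n in("side","top")}
R_,G_,B_=(0,0,255),(0,255,0),(255,0,0)
hx,hy=.486,.3247
o=[]
for n in C:
    q=proj(C[n],[[hx,hy,.08]])[0]
    cs=[(circ(hx,hy,.063,.024),G_),(circ(hx,hy,.093,.020),B_)]
    for k,c in(("a",[]),("b",cs)):
        crop(C[n],"e.png",q[0],q[1],56,56,7,c);o.append(cv2.imread("pics/e.png"))
cv2.imwrite("pics/end1.png",cv2.resize(np.vstack([np.hstack(o[:2]),np.hstack(o[2:])]),(600,600)))
for n in C: cv2.imwrite(f"pics/end_{n}.png",C[n]["color"][:,:,::-1])
s=get_state();print(s["time_s"],s["ee_pos"])
for n in C:
  c=C[n];R=np.array(c["R"]);t=np.array(c["t"])
  for q in ["nozzle","nozzle_collar","pot","driver","tape","oil"]:
    print(n,q,[(np.round(R.T@(np.array(d["at"])-t),4).tolist(),round(d["score"],2)) for d in pinpoint(q,c)[:4]])
E
python3 end.py
```

```text
27.3167 [0.36314985 0.28176227 0.19581576]
side nozzle [([0.5367, -0.3413, -0.0017], 0.97), ([0.3739, -0.2611, -0.0024], 0.88)]
side nozzle_collar [([0.3766, -0.2596, 0.0422], 0.92), ([0.5349, -0.3457, 0.0481], 0.67), ([0.4848, 0.3248, 0.058], 0.53)]
side pot [([0.5791, -0.0137, -0.0014], 0.75)]
side driver [([0.401, -0.0263, 0.002], 0.68)]
side tape [([0.71, 0.0524, -0.0031], 0.93)]
side oil [([0.716, -0.089, -0.0029], 0.72)]
top nozzle [([0.5359, -0.3494, -0.0021], 0.58), ([0.3765, -0.257, -0.0012], 0.42), ([0.4891, 0.3259, 0.0198], 0.39)]
top nozzle_collar [([0.5342, -0.3451, 0.0428], 0.52), ([0.3738, -0.2613, 0.0464], 0.49), ([0.4883, 0.3261, 0.0576], 0.38)]
top pot [([0.5787, -0.0106, 0.0036], 0.67)]
top driver [([0.406, -0.0177, 0.0003], 0.66)]
top tape [([0.7087, 0.0531, 0.0028], 0.97), ([0.4032, -0.0186, 0.0018], 0.69)]
top oil [([0.7207, -0.0875, 0.0043], 0.8)]
```

View pics/end1.png

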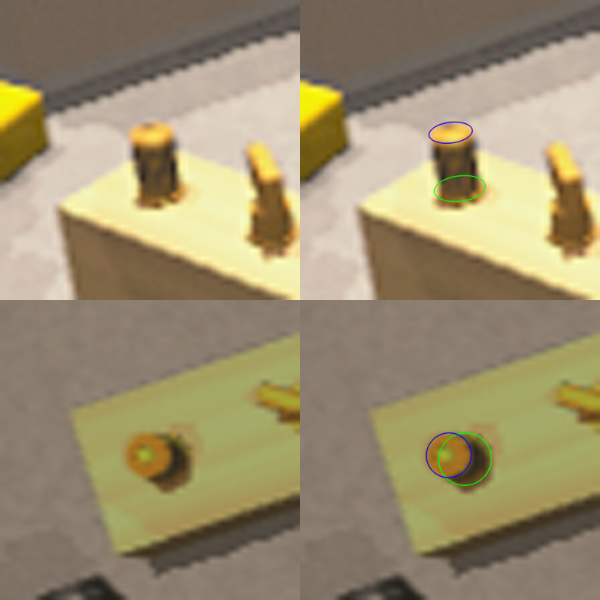

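View pics/end_side.png

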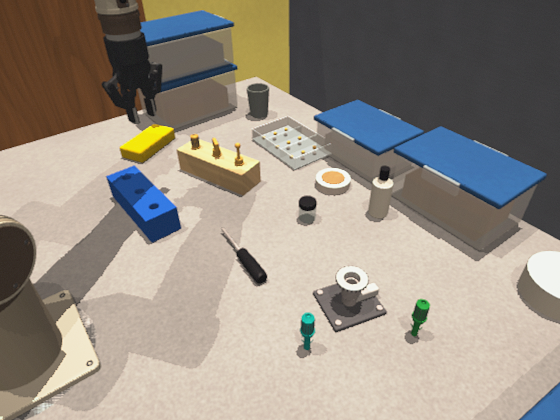

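View pics/end_top.png

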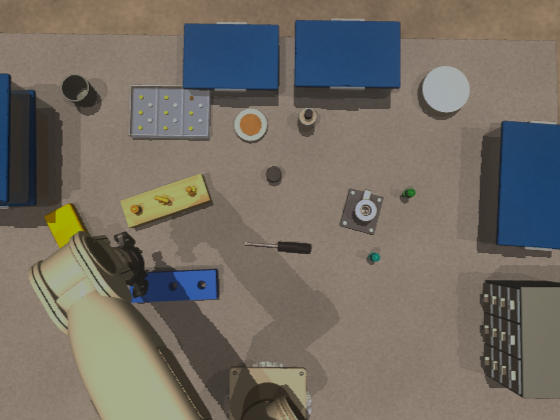

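```bash
python3 -c "
from bench import *
print(finish_job())"
```

```text
the job is handed in; nothing more can be done
None
```

The nozzle now stands upright in the rack's empty hole and the job is handed in, at about 27 s of the 64 s allowed.

**Unplugging:** I pushed the sleeve down with the open fingers on both sides of the nozzle, about 7.5 mm of travel and at most about 9 N. The nozzle had risen and stopped by the time I let the sleeve back up. It was still standing free in the socket then.

**Moving:** I gripped it at 25–30 N and drew it straight up. I lowered it into the rack hole with no push-back above the sensor noise of about 1 N, then let go.

**Last checks:**
- **Position:** In both views the nozzle lies on the outline I projected for a fully seated, upright one. The detected collar is within about 3 mm of the hole centre and 2–2.5 mm below the rack top's height, which is inside the detector's 4 mm error.
- **Other objects:** Pot, tape, oil bottle and screwdriver were found within about 6 mm of where they started. I checked the spares only by eye, and they look unmoved.
- **Sleeve:** It looks fully up in the pictures, but I did not measure its travel.
- **Robot:** The gripper is well clear and touches nothing.

**Doubtful checks:** The nozzle detector also kept reporting the green and turquoise look-alikes, so I ignored those results. The exact resting height of the sleeve is uncertain by a few mm, because the picture gave about 66 mm and touch suggested slightly more.

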